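Lock the dust filter cartridge into its bayonet collar and shut the cover

TASK

The grey plastic filter cartridge has only been set down on the bayonet collar inside the dust extractor's open housing. Turn it clockwise until its lugs drop into the notches, push it down against its spring and give it a quarter-turn clockwise until it stops, so that it stays locked down by itself in its detent; then fold the housing's cover down until it is fully shut. Leave the discs, sanding block, glue bottle and screwdriver where they are.

Things in the scene. Friction and masses are not known exactly. Their poses are not given: they have to be found in the camera images.
- housing: Fixed open-topped grey steel box, 200 x 200 mm, 119 mm high, walls 6 mm. Origin: centre of its underside on the bench, z up; its x axis points to the hinged wall (roughly to the robot's left, as the robot looks). On its vertical centre line sits a fixed aluminium bayonet collar that holds the filter cartridge.
- collar_top (a point): Centre of the collar's flat top, 80 mm above the bench, axes as the housing. Collar: outside 114 mm, bore 76 mm, inner ledge (radius 38 to 48 mm) 10 mm thick with three notches 26 deg wide, 120 deg apart, open above. The collar is clamped at any angle: the notch angle is NOT in any reading; see it from above or find it by turning the cartridge.
- collar_track (a point): Centre of the underside of the collar's ledge, 70 mm above the bench. Under the ledge each notch leads clockwise (seen from above); centred 80 deg on from the notch centre is a recess in the ledge's underside, 4 mm deep, 24 deg wide (the detent), then a hard stop. Turning counter-clockwise from a notch is blocked down there.
- spring_plate (a point): Centre of the sprung plate's top at the start, 30 mm above the bench, axes as the housing (the point does not move). The plate touches the cartridge's underside from the start and pushes up with 0.9 N per mm of sinking, 21 mm at most. Needed sinking to pass under the ledge: 16.5 to 20.5 mm (a push of about 11 to 14 N).
- cartridge: Loose dark grey plastic cylinder, 72 mm across, 98 mm tall, about 0.45 kg. Origin: centre of its underside, z up its axis. Three lugs 12 mm wide, 6 mm high, reach radius 46 mm at 0, 120, 240 deg from its +x; undersides 50 mm above the origin. At the start they lie on the ledge (origin 30 mm above the bench), the next notches 25 to 55 deg clockwise of them.
- cartridge_face (a point): Centre of the cartridge's flat top face, 76 mm above its origin, axes as the cartridge. On it stands an H-shaped grip 22 mm high: a web 52 mm along x and 26 mm thick in y, with 8 mm cheeks at its corners (|x| 18 to 26, |y| up to 24.5 mm). So each y side has a finger pocket 36 mm wide, open outwards and above: press on the face and turn by the cheeks, or grip the web.
- cartridge_lug (a point): Middle of the outer end of the lug on the cartridge's +x side, 46 mm from its axis, 53 mm above its origin. Over the notches the cartridge sinks about 5 mm by its weight and then resists turning. Pushed down, turned about 80 deg on and let go, it springs up into the detent and stays 12 mm below its start height; let go too early it stays 16 mm low or pops up: not locked.
- lid (a joint): Angle of the housing's cover, rad: 0 fully shut, growing as it opens; 1.9 to 2.2 at the start (leaning outwards past upright). The hinge is stiff (0.5 N m friction, cover 0.3 kg): the cover stays at any angle. Shut, its underside clears a locked cartridge by 3 mm, but not an unlocked one.
- lid_edge (a point): Middle of the cover's free edge, at the tip of a dark 100 mm wide, 14 mm deep lip, 214 mm from the hinge line. The cover is a flat grey 200 x 200 x 6 mm sheet.
- lid_hinge (a point): Middle of the hinge line of the cover, at the top of the housing's +x wall, 119 mm above the bench; its y axis runs along the hinge line.
- discs: Stack of four plywood discs, 170 mm diameter, 32 mm high, one piece; origin under its centre. Leave alone.
- sanding_block: Cork sanding block, 120 x 65 x 32 mm; origin under its centre. Leave alone.
- glue: White glue bottle, 60 mm diameter, 170 mm tall; origin under its centre. Leave alone.
- screwdriver: Screwdriver lying on the bench to the left of the housing; origin on its underside. Leave alone.

How it is judged:
By the outcome, as a careful person would: the job done as asked, in the order asked, and still so for the second after the job is handed in, with the robot touching nothing.
It also fails if it takes over 67 s, if anything falls off the work surface, if the arm or the gripper's body presses on something with over 40 N, if the wrist force passes 120 N, or if a joint passes its speed limit or range.

ROBOT

A 7-joint arm with a two-finger parallel gripper is mounted at the origin on the work surface. World frame = base frame: x ahead of the robot, y to its left, z up, the work surface at z = 0. Lengths are in m, angles in rad, forces in N, time in s.
With the tool pointing down it reaches from about 0.4 to 0.85 m from the base axis. Payload 4.5 kg.
Tool frame: the origin (TCP) lies midway between the tips of the shut fingers; the grasp point (between the pads) lies behind it (r.grip_point_offset is the z of the grasp point in the tool frame, in m); z points along the fingers, y is the line along which they close (so a half turn about z gives the same grasp; the last joint's range is limited). The gripper opens to 88 mm and grips with 3 to 60 N. Pads are 18 mm wide; open, the fingers measure 123 mm over their backs; the gripper's body (75 mm by 187 mm) begins 45 mm behind the grasp point.
Start: joints at [1.335, 0.689, -0.195, 1.565, 0.157, 0.902, -0.215], TCP at [0.167, -0.602, 0.239] pointing down, gripper open.
Joint ranges: [-3.01, 3.01], [-0.46, 2.08], [-1.47, 1.51], [0.13, 2.56], [-1, 4.14], [0.04, 2.09], [-2.66, 2.66]. Speed limits (rad/s): [2.57, 2.57, 3.14, 3.14, 3.14, 3.14, 3.14].

INTERFACE

Orientations are given as a unit quaternion [x, y, z, w].
In Python, from plant import r, optics, workorder gives the robot as it stands.
- The arm moves only by the shell command python3 -m creep 'ROWS' [FORCE]. ROWS is JSON, a list of rows, each an object of numbers: "grip": the gripper command: -1 is shut, 1 is fully open, values between are in proportion; "tx", "ty", "tz": the shift along the tool's x, y, z in cm; "spin": the turn about the tool's z in degrees. In form: [{"grip": .., "tx": .., "ty": .., "tz": .., "spin": ..}, ...]. A call has 1 to 8 rows; each row shifts and turns the commanded pose from where the row before left it, along the tool's axes as they then stand; what a row does not reach is not made up. A row lasts 1/12 s, in which the tool goes at most 41.7 mm and 7.16 degrees, less where a joint would pass 70% of its speed; a pose out of reach is approached as far as the arm can. A call with a gripper value outside its range is refused whole. The fingers move at their own pace and stop on an object; FORCE is the grip in N (left out, the last holds). Time passes only in rows, so rows that do not move let the fingers close. It gives the time, the measured TCP pose, the force, the opening and the grip force at its end, in the units of the state.
- r.get_state(): the state, without advancing time (a new reading comes with each control period).
- optics.snapshot(name): name is "side" or "top" or "wrist"; returns (picture, depth): 384x512x3 uint8, red, green, blue; 384x512 float32, m along the optical axis (not along the pixel's ray), 0 where there is no reading.
- optics.get_calibration(name): a dict with "fx", "fy", "cx", "cy" (pixels), "extrinsics" (4x4, takes a point from world to camera coordinates). Camera axes: x right, y down, z forward; pixel columns grow to the right and rows downward; lengths in m; the calibration is good to about 2 mm. A picture is of the moment at which its call begins: read the wrist's pose just before it. get_calibration takes no time and is no camera call; for the wrist camera it gives the pose at the moment of the call.
- workorder.finish_job(): hands the job in; it is judged then, once.
The state is a dict: "clock": time; "q": joint angles; "qd": joint speeds; "joint_torque": joint torques, N m; "tool_pos": TCP position; "eef_rot": TCP orientation; "contact_force": force on the tool from outside, world axes, zero at the start; "moment": the same for the moment, N m; "opening": opening from 0.0 (shut) to 1.0 (fully open); "finger_force": force on a finger pad.
Only numpy, scipy, OpenCV 4.12 (cv2) and the standard library are available. Lean on these libraries where they do the work, as an engineer would, in place of code of your own. Each camera call takes 0.05 s, during which the arm holds its last target. There are 200 camera calls.

## Working session

There is one attempt and no reset: what is moved stays moved. The work goes in short steps, Python scripts to look and compute and a shell command to move; the robot and the scene stay as the last step left them, time stands still between calls to the robot, and variables do not carry over. Pictures are saved under pics/ and viewed, at most 10 in all, crops included, and the job is handed in when it is done.

```bash
mkdir -p pics; ls
python3 - <<'E'
from plant import r, optics
import cv2,numpy as np
for n in("top","side"):
    p,d=optics.snapshot(n); cv2.imwrite(f"pics/{n}0.png",p[:,:,::-1]); np.savez(f"{n}0.npz",p=p,d=d)
    c=optics.get_calibration(n); print(n,c)
s=r.get_state(); print(s, r.grip_point_offset)
E
```

```text
pics
top {'fx': 381.19905546944796, 'fy': 381.19905546944796, 'cx': 257.36972504056996, 'cy': 190.88702798641665, 'extrinsics': array([[ 0.02671649, -0.99958932,  0.01036442, -0.06042488],
       [-0.98462032, -0.0281043 , -0.17243251,  0.48835554],
       [ 0.17265298, -0.00559822, -0.98496681,  1.09495058],
       [ 0.        ,  0.        ,  0.        ,  1.        ]])}
side {'fx': 417.8957055221769, 'fy': 417.8957055221769, 'cx': 261.86909476108207, 'cy': 191.4158559604089, 'extrinsics': array([[-0.73048264, -0.68289988, -0.00654674,  0.32678269],
       [-0.51525424,  0.55739695, -0.6510159 ,  0.3432895 ],
       [ 0.44822782, -0.47218258, -0.75903586,  1.08845905],
       [ 0.        ,  0.        ,  0.        ,  1.        ]])}
{'clock': 0.1, 'q': array([ 1.33482786,  0.68990413, -0.19452643,  1.56618885,  0.15729326,
        0.90250843, -0.21508846]), 'qd': array([-0.00095638, -0.00304179, -0.00209782, -0.0018437 , -0.00022394,
       -0.00071135,  0.0007904 ]), 'joint_torque': array([-3.88280270e-03, -5.28500497e+01, -1.27150308e+00, -1.53838742e+01,
       -5.24711993e-02,  1.99700480e-03,  6.56470479e-05]), 'tool_pos': array([ 0.16638581, -0.60187933,  0.23800153]), 'eef_rot': array([ 9.90911048e-01,  1.34516321e-01, -1.61931780e-04, -7.92945607e-04]), 'contact_force': array([ 0.18028958, -1.11903475,  0.83786952]), 'moment': array([-0.00393937, -0.00807166, -0.04005941]), 'finger_force': 0.0, 'opening': 0.9966869605851283} -0.0187
```

View pics/top0.png

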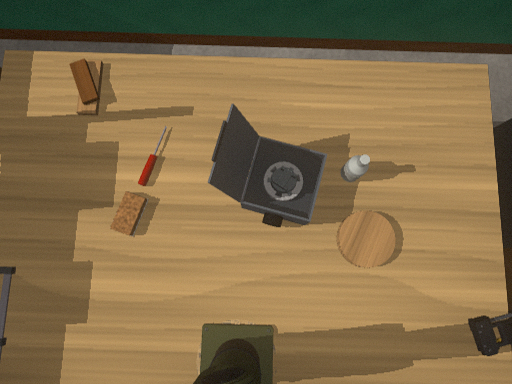

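View pics/side0.png

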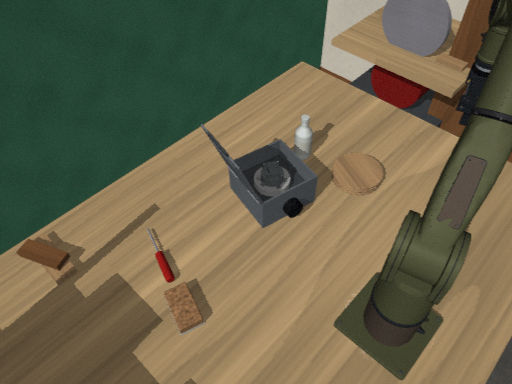

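The top view shows the housing's rim corners at about (258,137), (325,155), (309,222) and (242,207). The cartridge is near (284,181), the lid's free edge runs (233,106)–(210,183), and the bottle is at (355,168). The side view agrees, with a dark knob on the housing's front wall.

```bash
cat > h.py <<'E'
from plant import r, optics
import cv2,numpy as np
from scipy.spatial.transform import Rotation as R
def world(c,u,v,z):
    "pixel -> world point on the plane of height z"
    E=c["extrinsics"]; o=-E[:3,:3].T@E[:3,3]
    d=E[:3,:3].T@np.array([(u-c["cx"])/c["fx"],(v-c["cy"])/c["fy"],1.])
    return o+d*(z-o[2])/d[2]
def world_d(c,u,v,dep):
    E=c["extrinsics"]
    p=np.array([(u-c["cx"])/c["fx"]*dep,(v-c["cy"])/c["fy"]*dep,dep])
    return E[:3,:3].T@(p-E[:3,3])
def goto(p,yaw=None):
    "remaining shift in tool axes, cm; spin in deg to bring tool y axis to world yaw (mod 180)"
    s=r.get_state(); T=R.from_quat(s["eef_rot"]).as_matrix()
    print("tool cm",np.round(100*T.T@(np.asarray(p)-s["tool_pos"]),2),"tool-z",T[:,2].round(3),"y-yaw",round(np.degrees(np.arctan2(T[1,1],T[0,1])),1),"q7",s["q"][6].round(2))
    if yaw is not None:
        a=np.degrees(np.arctan2(T[1,1],T[0,1])); print("spin",-((yaw-a+90)%180-90))
E
python3 - <<'E'
from h import *
c=optics.get_calibration("top"); D=np.load("top0.npz"); d=D["d"]
cs=[world(c,u,v,.119) for u,v in((258,137),(325,155),(309,222),(242,207))]
m=np.mean(cs,0); print(np.round(cs,3),m)
e=(cs[0]+cs[3]-cs[1]-cs[2]); print("housing x yaw",np.degrees(np.arctan2(e[1],e[0])))
for u,v in((284,181),(222,145),(284,176)): print(world_d(c,u,v,d[v,u]))
for u,v in((233,106),(210,183)): print('lid',[world_d(c,u+a,v+b,d[v+b,u+a]).round(3) for a,b in((1,3),(2,2),(2,-3))])
print(world_d(c,363,159,d[159,363]))
goto([m[0],m[1],.4])
E
```

```text
[[ 0.632 -0.044  0.119]
 [ 0.585 -0.235  0.119]
 [ 0.394 -0.191  0.119]
 [ 0.43  -0.005  0.119]] [ 0.51038989 -0.11880012  0.119     ]
housing x yaw 77.4659390749174
[ 0.50500722 -0.11955323  0.12705013]
[0.55161928 0.040425   0.30009191]
[ 0.51946371 -0.11944148  0.12578457]
lid [array([0.643, 0.016, 0.296]), array([0.646, 0.014, 0.295]), array([ 0.784,  0.033, -0.001])]
lid [array([0.508, 0.097, 0.002]), array([ 0.512,  0.094, -0.002]), array([0.468, 0.06 , 0.298])]
[ 0.56351842 -0.32898766  0.1673083 ]
tool cm [ 46.03 -37.42 -16.14] tool-z [-0.001  0.002 -1.   ] y-yaw -74.5 q7 -0.22
```

```bash
python3 -m creep '[{"grip":1,"tx":2.9,"ty":-2.3,"tz":-1},{"tx":2.9,"ty":-2.3,"tz":-1},{"tx":2.9,"ty":-2.3,"tz":-1},{"tx":2.9,"ty":-2.3,"tz":-1},{"tx":2.9,"ty":-2.3,"tz":-1},{"tx":2.9,"ty":-2.3,"tz":-1},{"tx":2.9,"ty":-2.3,"tz":-1},{"tx":2.9,"ty":-2.3,"tz":-1}]'; python3 -m creep '[{"grip":1,"tx":2.9,"ty":-2.3,"tz":-1},{"tx":2.9,"ty":-2.3,"tz":-1},{"tx":2.9,"ty":-2.3,"tz":-1},{"tx":2.9,"ty":-2.3,"tz":-1},{"tx":2.9,"ty":-2.3,"tz":-1},{"tx":2.9,"ty":-2.3,"tz":-1},{"tx":2.9,"ty":-2.3,"tz":-1},{"tx":0,"ty":0,"tz":0}]'
python3 - <<'E'
from h import *
goto([.5104,-.1188,.4])
c=optics.get_calibration("wrist")
p,d=optics.snapshot("wrist"); cv2.imwrite("pics/w1.png",p[:,:,::-1]); np.savez("w1.npz",p=p,d=d,**c)
E
```

```text
tool cm [ 46.03 -37.41 -16.14] tool-z [-0.001  0.002 -1.   ] y-yaw -74.5 q7 -0.22$[0]: bad value
$[0]: bad value
```

View pics/w1.png

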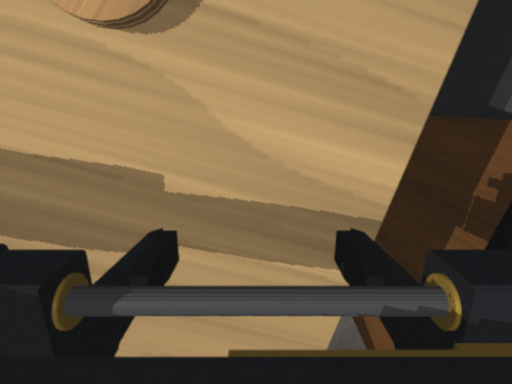

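The picture still shows the start position, with the open fingers at the bottom and the discs at top left. The rows were refused, probably because each one needs all five numbers.

```bash
python3 -m creep '[{"grip":1,"tx":2.9,"ty":-2.3,"tz":-1,"spin":0},{"grip":1,"tx":2.9,"ty":-2.3,"tz":-1,"spin":0},{"grip":1,"tx":2.9,"ty":-2.3,"tz":-1,"spin":0},{"grip":1,"tx":2.9,"ty":-2.3,"tz":-1,"spin":0},{"grip":1,"tx":2.9,"ty":-2.3,"tz":-1,"spin":0},{"grip":1,"tx":2.9,"ty":-2.3,"tz":-1,"spin":0},{"grip":1,"tx":2.9,"ty":-2.3,"tz":-1,"spin":0},{"grip":1,"tx":2.9,"ty":-2.3,"tz":-1,"spin":0}]'
python3 - <<'E'
from h import *
goto([.5104,-.1188,.4])
E
```

```text
clock: 0.82
tool_pos: [0.3418, -0.3615, 0.3191]
eef_rot: [0.991, 0.134, -0.0, -0.0]
contact_force: [0.2, -0.2, -0.0]
opening: 1.0
finger_force: 0.0
tool cm [ 22.72 -18.9   -8.09] tool-z [-0.  0. -1.] y-yaw -74.5 q7 -0.7
```

```bash
python3 -m creep '[{"grip":1,"tx":2.6,"ty":-2.7,"tz":-1.2,"spin":0},{"grip":1,"tx":2.6,"ty":-2.7,"tz":-1.2,"spin":0},{"grip":1,"tx":2.6,"ty":-2.7,"tz":-1.2,"spin":0},{"grip":1,"tx":2.6,"ty":-2.7,"tz":-1.2,"spin":0},{"grip":1,"tx":2.6,"ty":-2.7,"tz":-1.2,"spin":0},{"grip":1,"tx":2.6,"ty":-2.7,"tz":-1.2,"spin":0},{"grip":1,"tx":0,"ty":-2.7,"tz":-1.2,"spin":0},{"grip":1,"tx":0,"ty":0,"tz":0,"spin":0}]'
python3 - <<'E'
from h import *
goto([.5104,-.1188,.4])
s=r.get_state();c=optics.get_calibration("wrist")
E=c["extrinsics"]; T=R.from_quat(s["eef_rot"]).as_matrix()
print("cam in tool",T.T@(-E[:3,:3].T@E[:3,3]-s["tool_pos"]),"\n",(T.T@E[:3,:3].T).round(3))
p,d=optics.snapshot("wrist"); cv2.imwrite("pics/w2.png",p[:,:,::-1]); np.savez("w2.npz",p=p,d=d,**c)
E
```

```text
clock: 1.48
tool_pos: [0.4424, -0.133, 0.4048]
eef_rot: [0.99, 0.14, 0.002, -0.001]
contact_force: [-0.1, -0.2, 0.7]
opening: 1.002
finger_force: 0.0
tool cm [6.92 0.52 0.51] tool-z [ 0.004  0.002 -1.   ] y-yaw -73.9 q7 -1.2
cam in tool [ 0.07513436 -0.00037546 -0.14549557] 
 [[-0.001 -0.958 -0.288]
 [ 1.    -0.001  0.   ]
 [-0.    -0.288  0.958]]
```

View pics/w2.png

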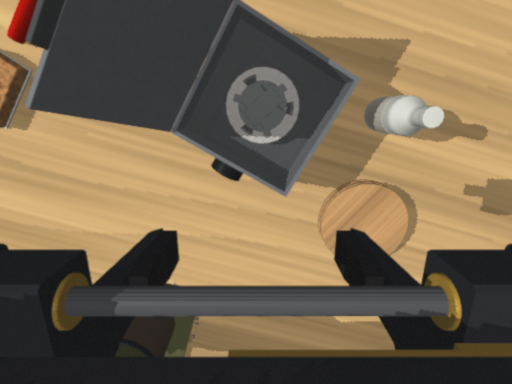

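The wrist view shows the housing with its rim corners at (236,2), (356,80), (286,193) and (174,130). The cartridge is near (265,105), with the collar notches visible around it. I'll rectify it at the grip-top and collar heights.

```bash
cat > ortho.py <<'E'
from h import *
def ortho(p,c,cx,cy,z,half=.065,n=390):
    "top-down view of plane z: right = -y, up = +x; px per mm = n/(2000 half)"
    E=np.array(c["extrinsics"]); K=np.array([[c["fx"],0,c["cx"]],[0,c["fy"],c["cy"]],[0,0,1]])
    k=2*half/n
    A=np.array([[0,-k,cx+half],[-k,0,cy+half],[0,0,z],[0,0,1]])
    H=K@E[:3]@A
    return cv2.warpPerspective(p,H,(n,n),flags=cv2.INTER_CUBIC|cv2.WARP_INVERSE_MAP)
E
python3 - <<'E'
from ortho import *
D=np.load("w2.npz"); p,d=D["p"],D["d"]; c={k:D[k] for k in("fx","fy","cx","cy","extrinsics")}
cs=[world(c,u,v,.119) for u,v in((236,2),(356,80),(286,193),(174,130))]
m=np.mean(cs,0); e=cs[0]+cs[3]-cs[1]-cs[2]
print(np.round(cs,4),m,"hx yaw",np.degrees(np.arctan2(e[1],e[0])))
for u,v in((265,105),(270,90),(250,110)): print(world_d(c,u,v,d[v,u]).round(4))
q=np.hstack([ortho(p,c,m[0],m[1],z) for z in(.08,.128)])
q=cv2.convertScaleAbs(q,alpha=1.6)
cv2.imwrite("pics/o2.png",q[:,:,::-1])
E
```

```text
[[ 0.634  -0.0499  0.119 ]
 [ 0.5882 -0.236   0.119 ]
 [ 0.4037 -0.1919  0.119 ]
 [ 0.4503 -0.0043  0.119 ]] [ 0.51907393 -0.12052786  0.119     ] hx yaw 76.10409594371276
[ 0.5208 -0.1227  0.1281]
[ 0.5418 -0.1237  0.1275]
[ 0.5085 -0.1043  0.1278]
```

View pics/o2.png

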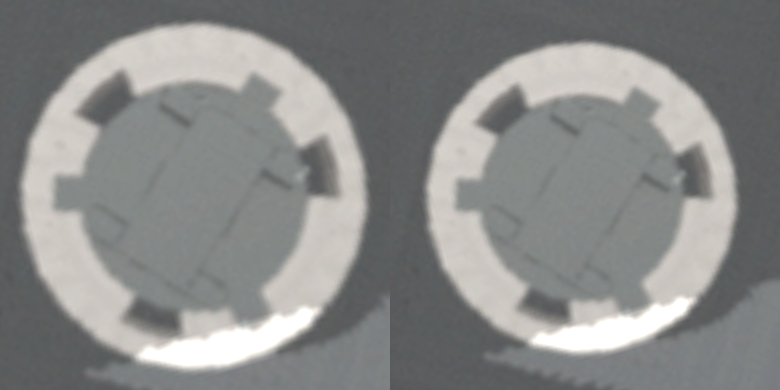

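Left view at 3 px/mm: lugs at (262,92), (70,192), (250,305), notches at (322,166), (105,98), (152,318), collar centre about (195,196). The notches are therefore about 45° clockwise of the lugs, and the web lies along the lug at image angle 57°. The tool's y axis must go to world yaw 57.4, which is a spin of +48.7.

```bash
python3 -m creep '[{"grip":1,"tx":3.85,"ty":0.46,"tz":0,"spin":0},{"grip":1,"tx":3.85,"ty":0.46,"tz":0,"spin":6.7},{"grip":1,"tx":0,"ty":0,"tz":2,"spin":7},{"grip":1,"tx":0,"ty":0,"tz":3,"spin":7},{"grip":1,"tx":0,"ty":0,"tz":3,"spin":7},{"grip":1,"tx":0,"ty":0,"tz":3,"spin":7},{"grip":1,"tx":0,"ty":0,"tz":3,"spin":7},{"grip":1,"tx":0,"ty":0,"tz":2,"spin":7}]'; python3 -m creep '[{"grip":0.6,"tx":0,"ty":0,"tz":0,"spin":0},{"grip":0.6,"tx":0,"ty":0,"tz":0,"spin":0}]'
python3 - <<'E'
from h import *
goto([.5191,-.1205,.109],57.4)
E
```

```text
clock: 2.2
tool_pos: [0.5156, -0.1296, 0.2395]
eef_rot: [0.957, -0.29, -0.002, 0.001]
contact_force: [0.0, -0.2, 0.5]
opening: 0.999
finger_force: 0.0
clock: 2.37
tool_pos: [0.5168, -0.129, 0.2418]
eef_rot: [0.958, -0.285, -0.001, 0.001]
contact_force: [0.5, -0.0, 0.4]
opening: 0.874
finger_force: 0.0
tool cm [-0.24 -0.86 13.28] tool-z [-0.003 -0.001 -1.   ] y-yaw -123.1 q7 -2.04
spin -0.5381056552802193
```

q7 falls with positive spin, so the clockwise turn would run out of range. I'll take the opposite half-turn first (spin −180).

```bash
for i in 1 2 3; do python3 -m creep '[{"grip":0.6,"tx":0,"ty":0,"tz":0,"spin":-7},{"grip":0.6,"tx":0,"ty":0,"tz":0,"spin":-7},{"grip":0.6,"tx":0,"ty":0,"tz":0,"spin":-7},{"grip":0.6,"tx":0,"ty":0,"tz":0,"spin":-7},{"grip":0.6,"tx":0,"ty":0,"tz":0,"spin":-7},{"grip":0.6,"tx":0,"ty":0,"tz":0,"spin":-7},{"grip":0.6,"tx":0,"ty":0,"tz":0,"spin":-7},{"grip":0.6,"tx":0,"ty":0,"tz":0,"spin":-7}]' | tail -1; done;  python3 -m creep '[{"grip":0.6,"tx":0,"ty":0,"tz":0,"spin":-6},{"grip":0.6,"tx":0,"ty":0,"tz":0,"spin":-6},{"grip":0.6,"tx":0,"ty":0,"tz":0,"spin":0}]';python3 - <<'E'
from h import *
goto([.5191,-.1205,.109],57.4)
E
```

```text
finger_force: 0.0
finger_force: 0.0
finger_force: 0.0
clock: 4.62
tool_pos: [0.5187, -0.1296, 0.2442]
eef_rot: [0.285, 0.959, -0.001, 0.002]
contact_force: [0.7, -0.2, 0.3]
opening: 0.802
finger_force: 0.0
tool cm [ 0.51  0.79 13.52] tool-z [ 0.003 -0.002 -1.   ] y-yaw 56.9 q7 0.45
spin -0.5059306125766625
```

```bash
python3 -m creep '[{"grip":0.3,"tx":0.25,"ty":0.4,"tz":2,"spin":-0.5},{"grip":0.3,"tx":0.25,"ty":0.4,"tz":3,"spin":0},{"grip":0.3,"tx":0,"ty":0,"tz":3,"spin":0},{"grip":0.3,"tx":0,"ty":0,"tz":2,"spin":0},{"grip":0.3,"tx":0,"ty":0,"tz":0,"spin":0},{"grip":0.3,"tx":0,"ty":0,"tz":0,"spin":0}]';python3 - <<'E'
from h import *
goto([.5191,-.1205,.108],57.4)
E
```

```text
clock: 5.12
tool_pos: [0.5183, -0.1192, 0.1432]
eef_rot: [0.283, 0.959, -0.0, 0.0]
contact_force: [-0.2, 0.6, -0.5]
opening: 0.652
finger_force: 0.0
tool cm [-0.13 -0.07  3.52] tool-z [ 0.    -0.001 -1.   ] y-yaw 57.2 q7 0.28
spin -0.23416554165338255
```

```bash
python3 -m creep '[{"grip":0.3,"tx":-0.13,"ty":-0.07,"tz":1.2,"spin":0},{"grip":0.3,"tx":0,"ty":0,"tz":1.3,"spin":0},{"grip":0.3,"tx":0,"ty":0,"tz":1,"spin":0},{"grip":0.3,"tx":0,"ty":0,"tz":0,"spin":0},{"grip":0.3,"tx":0,"ty":0,"tz":0,"spin":0}]'; python3 -m creep '[{"grip":-1,"tx":0,"ty":0,"tz":0,"spin":0},{"grip":-1,"tx":0,"ty":0,"tz":0,"spin":0},{"grip":-1,"tx":0,"ty":0,"tz":0,"spin":0},{"grip":-1,"tx":0,"ty":0,"tz":0,"spin":0},{"grip":-1,"tx":0,"ty":0,"tz":0,"spin":0},{"grip":-1,"tx":0,"ty":0,"tz":0,"spin":0},{"grip":-1,"tx":0,"ty":0,"tz":0,"spin":0}]' 40;python3 - <<'E'
from h import *
goto([.5191,-.1205,.108],57.4)
E
```

```text
clock: 5.53
tool_pos: [0.519, -0.1198, 0.108]
eef_rot: [0.282, 0.959, -0.0, 0.0]
contact_force: [0.1, 1.7, -1.2]
opening: 0.651
finger_force: 0.0
clock: 6.12
tool_pos: [0.5183, -0.1204, 0.1079]
eef_rot: [0.282, 0.959, -0.001, -0.0]
contact_force: [-2.1, -1.9, 4.6]
opening: 0.291
finger_force: 40.0
tool cm [-0.07  0.03 -0.01] tool-z [-0.001 -0.002 -1.   ] y-yaw 57.2 q7 0.23
spin -0.15812586614237034
```

Web gripped (about 26 mm). Turning 42° clockwise, almost to the notches, and checking.

```bash
python3 -m creep '[{"grip":-1,"tx":0,"ty":0,"tz":0,"spin":6},{"grip":-1,"tx":0,"ty":0,"tz":0,"spin":6},{"grip":-1,"tx":0,"ty":0,"tz":0,"spin":6},{"grip":-1,"tx":0,"ty":0,"tz":0,"spin":6},{"grip":-1,"tx":0,"ty":0,"tz":0,"spin":6},{"grip":-1,"tx":0,"ty":0,"tz":0,"spin":6},{"grip":-1,"tx":0,"ty":0,"tz":0,"spin":6},{"grip":-1,"tx":0,"ty":0,"tz":0,"spin":0}]';python3 -m creep '[{"grip":-1,"tx":0,"ty":0,"tz":0,"spin":3},{"grip":-1,"tx":0,"ty":0,"tz":0.2,"spin":0},{"grip":-1,"tx":0,"ty":0,"tz":0.2,"spin":0},{"grip":-1,"tx":0,"ty":0,"tz":0,"spin":0}]';python3 - <<'E'
from h import *
goto([.5191,-.1205,.108],12.3)
p,d=optics.snapshot("wrist"); c=optics.get_calibration("wrist")
print(r.get_state()["moment"])
E
```

```text
clock: 6.78
tool_pos: [0.5183, -0.12, 0.1076]
eef_rot: [0.608, 0.794, -0.001, 0.0]
contact_force: [-0.9, -1.1, -1.3]
opening: 0.29
finger_force: 40.0
clock: 7.12
tool_pos: [0.5183, -0.1199, 0.1031]
eef_rot: [0.627, 0.779, -0.0, -0.0]
contact_force: [-0.1, -1.6, -2.2]
opening: 0.292
finger_force: 40.0
tool cm [-0.08  0.06 -0.49] tool-z [-0.001 -0.    -1.   ] y-yaw 12.4 q7 -0.43
spin 0.0746476518313699
[-0.3572351   0.23575658 -0.03936311]
```

It sank 4.5 mm freely, so the lugs are in the notches. Pushing down to about 18.5 mm of total sinking.

```bash
python3 -m creep '[{"grip":-1,"tx":0.03,"ty":0.03,"tz":0.4,"spin":0},{"grip":-1,"tx":0,"ty":0,"tz":0.4,"spin":0},{"grip":-1,"tx":0,"ty":0,"tz":0.4,"spin":0},{"grip":-1,"tx":0,"ty":0,"tz":0.2,"spin":0},{"grip":-1,"tx":0,"ty":0,"tz":0,"spin":0},{"grip":-1,"tx":0,"ty":0,"tz":0,"spin":0}]' 55;python3 - <<'E'
from h import *
goto([.5191,-.1205,.0892],12.3)
print(r.get_state()["moment"])
E
```

```text
clock: 7.67
tool_pos: [0.5186, -0.1198, 0.0901]
eef_rot: [0.627, 0.779, -0.001, 0.0]
contact_force: [-4.0, -2.6, 9.1]
opening: 0.29
finger_force: 55.0
tool cm [-0.08  0.03  0.09] tool-z [-0.    -0.001 -1.   ] y-yaw 12.3 q7 -0.45
spin -0.017417114140698686
[-0.58799687  0.89410652  0.03590566]
```

```bash
python3 -m creep '[{"grip":-1,"tx":0,"ty":0,"tz":0.1,"spin":0},{"grip":-1,"tx":0,"ty":0,"tz":0,"spin":5},{"grip":-1,"tx":0,"ty":0,"tz":0,"spin":5},{"grip":-1,"tx":0,"ty":0,"tz":0,"spin":5},{"grip":-1,"tx":0,"ty":0,"tz":0,"spin":5},{"grip":-1,"tx":0,"ty":0,"tz":0,"spin":5},{"grip":-1,"tx":0,"ty":0,"tz":0,"spin":5},{"grip":-1,"tx":0,"ty":0,"tz":0,"spin":0}]';python3 - <<'E'
from h import *
goto([.5191,-.1205,.0892],12.3)
print(r.get_state()["moment"])
E
```

```text
clock: 8.33
tool_pos: [0.519, -0.12, 0.0896]
eef_rot: [0.808, 0.588, -0.0, 0.001]
contact_force: [-2.8, -3.4, 11.7]
opening: 0.291
finger_force: 55.0
tool cm [-0.05  0.03  0.04] tool-z [ 0.001 -0.002 -1.   ] y-yaw -17.9 q7 -0.85
spin -30.198829529592956
[-0.53053506  0.94086842  0.0234653 ]
```

Turned 30° freely. On with another 47°.

```bash
python3 -m creep '[{"grip":-1,"tx":0,"ty":0,"tz":0.05,"spin":6},{"grip":-1,"tx":0,"ty":0,"tz":0,"spin":6},{"grip":-1,"tx":0,"ty":0,"tz":0,"spin":6},{"grip":-1,"tx":0,"ty":0,"tz":0,"spin":6},{"grip":-1,"tx":0,"ty":0,"tz":0,"spin":6},{"grip":-1,"tx":0,"ty":0,"tz":0,"spin":6},{"grip":-1,"tx":0,"ty":0,"tz":0,"spin":6},{"grip":-1,"tx":0,"ty":0,"tz":0,"spin":5}]';python3 -m creep '[{"grip":-1,"tx":0,"ty":0,"tz":0,"spin":0},{"grip":-1,"tx":0,"ty":0,"tz":0,"spin":0}]';python3 - <<'E'
from h import *
goto([.5191,-.1205,.0892],12.3-80)
print(r.get_state()["moment"])
E
```

```text
clock: 9.0
tool_pos: [0.5184, -0.1194, 0.089]
eef_rot: [0.976, 0.217, -0.0, 0.0]
contact_force: [-6.1, -1.9, 11.9]
opening: 0.288
finger_force: 55.1
clock: 9.17
tool_pos: [0.5184, -0.1195, 0.089]
eef_rot: [0.976, 0.219, -0.0, 0.001]
contact_force: [-4.9, -1.9, 12.3]
opening: 0.292
finger_force: 55.0
tool cm [ 0.02  0.12 -0.02] tool-z [-0.    -0.001 -1.   ] y-yaw -64.7 q7 -1.4
spin 2.9841901271821456
[-0.22320559  1.03762394 -0.08377737]
```

```bash
for i in 1 2 3; do python3 -m creep '[{"grip":-1,"tx":0,"ty":0,"tz":0,"spin":1.5},{"grip":-1,"tx":0,"ty":0,"tz":0,"spin":0},{"grip":-1,"tx":0,"ty":0,"tz":0,"spin":0}]' >/dev/null
python3 - <<'E'
from h import *
goto([.5191,-.1205,.0892],12.3-80)
print(r.get_state()["moment"])
E
done
```

```text
tool cm [ 0.03  0.13 -0.02] tool-z [-0.001 -0.001 -1.   ] y-yaw -66.1 q7 -1.41
spin 1.575026655901965
[-0.32719747  1.07860758  0.29190455]
tool cm [ 0.04  0.13 -0.02] tool-z [-0.001 -0.001 -1.   ] y-yaw -67.6 q7 -1.43
spin 0.07516382924791287
[-0.2570782   1.06974182  0.27219428]
tool cm [ 0.04  0.12 -0.02] tool-z [-0.001 -0.001 -1.   ] y-yaw -69.1 q7 -1.44
spin -1.4311407490924637
[-0.27952386  1.11807223  0.29620683]
```

```bash
for i in 1 2 3; do python3 -m creep '[{"grip":-1,"tx":0,"ty":0,"tz":0,"spin":1.2},{"grip":-1,"tx":0,"ty":0,"tz":0,"spin":0},{"grip":-1,"tx":0,"ty":0,"tz":0,"spin":0}]' >/dev/null
python3 - <<'E'
from h import *
goto([.5191,-.1205,.0892],12.3-80)
print(r.get_state()["moment"])
E
done
```

```text
tool cm [ 0.06  0.13 -0.02] tool-z [-0.001 -0.001 -1.   ] y-yaw -70.3 q7 -1.46
spin -2.56144602673686
[-0.35311462  1.10302778  0.48979555]
tool cm [ 0.07  0.13 -0.03] tool-z [-0.001 -0.002 -1.   ] y-yaw -71.3 q7 -1.47
spin -3.6374069750304727
[-0.35657871  1.09876798  1.02890747]
tool cm [ 0.08  0.13 -0.02] tool-z [-0.001 -0.002 -1.   ] y-yaw -72.4 q7 -1.48
spin -4.720362379975185
[-0.48247501  1.06861519  1.46967957]
```

Moment rises: the stop. Back off 2.5°, let it up 6 mm, then open.

```bash
python3 -m creep '[{"grip":-1,"tx":0,"ty":0,"tz":0,"spin":-2.5},{"grip":-1,"tx":0,"ty":0,"tz":-0.3,"spin":0},{"grip":-1,"tx":0,"ty":0,"tz":-0.3,"spin":0},{"grip":-1,"tx":0,"ty":0,"tz":0,"spin":0},{"grip":-1,"tx":0,"ty":0,"tz":0,"spin":0}]'; python3 -m creep '[{"grip":0.3,"tx":0,"ty":0,"tz":0,"spin":0},{"grip":0.3,"tx":0,"ty":0,"tz":0,"spin":0},{"grip":0.3,"tx":0,"ty":0,"tz":0,"spin":0},{"grip":0.3,"tx":0,"ty":0,"tz":0,"spin":0},{"grip":0.3,"tx":0,"ty":0,"tz":-3,"spin":0},{"grip":0.3,"tx":0,"ty":0,"tz":-4,"spin":0},{"grip":0.3,"tx":0,"ty":0,"tz":-4,"spin":0},{"grip":0.3,"tx":0,"ty":0,"tz":-4,"spin":0}]';python3 -m creep '[{"grip":-1,"tx":-4,"ty":0,"tz":-4,"spin":0},{"grip":-1,"tx":-4,"ty":0,"tz":-4,"spin":0},{"grip":-1,"tx":0,"ty":0,"tz":0,"spin":0}]';python3 - <<'E'
from ortho import *
goto([.5191,-.1205,.0892],12.3-80)
c=optics.get_calibration("wrist"); s=r.get_state()
p,d=optics.snapshot("wrist"); np.savez("w3.npz",p=p,d=d,**c)
# heights near the axis
E=c["extrinsics"]
q=E[:3]@np.array([.5191,-.1205,.116,1]); u=int(c["fx"]*q[0]/q[2]+c["cx"]); v=int(c["fy"]*q[1]/q[2]+c["cy"])
print(u,v,[world_d(c,u+a,v+b,d[v+b,u+a]).round(4) for a,b in((0,0),(5,0),(-5,0),(0,5),(0,-5))])
w=np.hstack([cv2.resize(p,(390,292)),ortho(p,c,.5191,-.1205,.08)[:292]]) if 0 else ortho(p,c,.5191,-.1205,.08)
full=cv2.copyMakeBorder(p,0,6,0,0,cv2.BORDER_CONSTANT)[:390]
cv2.imwrite("pics/w3.png",np.hstack([full[:,112:512],cv2.convertScaleAbs(w,alpha=1.6)])[:,:,::-1])
E
```

```text
clock: 11.08
tool_pos: [0.5181, -0.1196, 0.0947]
eef_rot: [0.985, 0.171, -0.001, 0.0]
contact_force: [-5.6, -1.4, 10.5]
opening: 0.286
finger_force: 55.0
clock: 11.75
tool_pos: [0.5186, -0.1185, 0.2455]
eef_rot: [0.985, 0.171, -0.0, -0.001]
contact_force: [0.6, 0.0, -0.6]
opening: 0.647
finger_force: 0.0
clock: 12.0
tool_pos: [0.4614, -0.1414, 0.3075]
eef_rot: [0.986, 0.169, 0.002, 0.002]
contact_force: [-0.9, 0.5, 0.1]
opening: 0.449
finger_force: 0.0
tool cm [ 6.08 -0.16 21.84] tool-z [ 0.004 -0.004 -1.   ] y-yaw -70.5 q7 -1.25
spin -2.847600518519684
255 119 [array([ 0.5195, -0.1202,  0.1157]), array([ 0.5214, -0.1256,  0.1156]), array([ 0.5176, -0.1148,  0.1145]), array([ 0.5143, -0.122 ,  0.115 ]), array([ 0.5247, -0.1184,  0.115 ])]
```

View pics/w3.png

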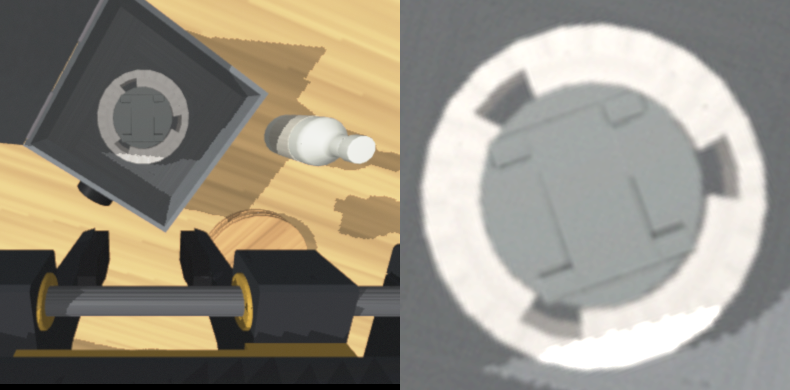

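The cartridge's top now reads 115.2 mm against 128 mm before, about 12.6 mm lower. All three notches are empty and the lugs are under the ledge at the stop, so it is locked. Next is the cover: turn the tool to align its y axis with the hinge line, rise, and go round behind the cover.

```bash
python3 -m creep '[{"grip":-1,"tx":0,"ty":0,"tz":-1.3,"spin":-7.1},{"grip":-1,"tx":0,"ty":0,"tz":-1.3,"spin":-7.1},{"grip":-1,"tx":0,"ty":0,"tz":-1.3,"spin":-7.1},{"grip":-1,"tx":0,"ty":0,"tz":-1.3,"spin":-7.1},{"grip":-1,"tx":0,"ty":0,"tz":-1.3,"spin":-7.1},{"grip":-1,"tx":0,"ty":0,"tz":-1.3,"spin":-7.1},{"grip":-1,"tx":0,"ty":0,"tz":-1.3,"spin":-7.1},{"grip":-1,"tx":0,"ty":0,"tz":-1,"spin":-7}]';python3 -m creep '[{"grip":-1,"tx":0,"ty":0,"tz":0,"spin":0},{"grip":-1,"tx":0,"ty":0,"tz":0,"spin":0}]'
cat >> h.py <<'E'
C=np.array([.5191,-.1205,0]); a=np.radians(76.1); HX=np.array([np.cos(a),np.sin(a),0]); HY=np.array([-np.sin(a),np.cos(a),0])
def hpos():
    s=r.get_state(); p=s["tool_pos"]-C
    print("TCP in housing mm",np.round([1e3*p@HX,1e3*p@HY,1e3*p[2]],1),"force h",np.round([s["contact_force"]@HX,s["contact_force"]@HY,s["contact_force"][2]],1),"clock",s["clock"])
E
python3 - <<'E'
from h import *
hpos(); goto(C+.235*HX+[0,0,.40],-13.9)
E
```

```text
clock: 12.72
tool_pos: [0.4645, -0.1382, 0.4038]
eef_rot: [0.784, 0.621, 0.001, -0.001]
contact_force: [-0.2, -0.7, 0.5]
opening: 0.008
finger_force: 0.0
clock: 12.88
tool_pos: [0.4641, -0.1386, 0.4031]
eef_rot: [0.787, 0.617, 0.0, -0.001]
contact_force: [-0.9, -0.2, 0.4]
opening: 0.001
finger_force: 0.0
TCP in housing mm [-30.8  49.1 403.1] force h [-0.4  0.8  0.4] clock 12.8833
tool cm [26.57  4.96  0.35] tool-z [-0.     0.001 -1.   ] y-yaw -13.8 q7 -0.32
spin 0.114703298598954
```

```bash
python3 -m creep '[{"grip":-1,"tx":3.4,"ty":0.6,"tz":0,"spin":0},{"grip":-1,"tx":3.4,"ty":0.6,"tz":0,"spin":0},{"grip":-1,"tx":3.4,"ty":0.6,"tz":0,"spin":0},{"grip":-1,"tx":3.4,"ty":0.6,"tz":0,"spin":0},{"grip":-1,"tx":3.4,"ty":0.6,"tz":0,"spin":0},{"grip":-1,"tx":3.4,"ty":0.6,"tz":0,"spin":0},{"grip":-1,"tx":3.4,"ty":0.7,"tz":0,"spin":0},{"grip":-1,"tx":2.8,"ty":0.6,"tz":0,"spin":0}]';python3 -m creep '[{"grip":-1,"tx":0,"ty":0,"tz":0,"spin":0},{"grip":-1,"tx":0,"ty":0,"tz":0,"spin":0}]'>/dev/null
python3 - <<'E'
from h import *
hpos(); goto(C+.235*HX+[0,0,.29],-13.9)
c=optics.get_calibration("top");p,d=optics.snapshot("top")
H=C+.1*HX+[0,0,.119]
v,u=np.mgrid[90:200:2,195:270:2]
P=np.array([world_d(c,x,y,d[y,x])-H for x,y in zip(u.ravel(),v.ravel())])
hx,hy,z=P@HX,P@HY,P[:,2]; m=(abs(hy)<.09)&(z>.05)&(z<.23)&(hx>0)
print(np.degrees(np.pi-np.arctan2(z[m],hx[m]).mean()), m.sum(), hx[m].max(), z[m].max())
E
```

```text
clock: 13.55
tool_pos: [0.5739, 0.1111, 0.4022]
eef_rot: [0.786, 0.618, -0.001, -0.001]
contact_force: [-0.4, 1.0, 0.0]
opening: 0.005
finger_force: 0.0
TCP in housing mm [236.8   2.6 402.1] force h [ 0.3 -0.2  0.6] clock 13.7167
tool cm [-0.18  0.3  11.21] tool-z [-0.003  0.    -1.   ] y-yaw -13.5 q7 -0.81
spin 0.3557432777496814<stdin>:8: RuntimeWarning: Mean of empty slice.
  ret = ret.dtype.type(ret / rcount)
Traceback (most recent call last):
ValueError: zero-size array to reduction operation maximum which has no identity
```

```bash
python3 - <<'E'
from h import *
c=optics.get_calibration("top");d=np.load("top0.npz")["d"]
H=C+.1*HX+[0,0,.119]
v,u=np.mgrid[90:200:2,195:270:2]
P=np.array([world_d(c,x,y,d[y,x])-H for x,y in zip(u.ravel(),v.ravel())])
hx,hy,z=P@HX,P@HY,P[:,2]; m=(abs(hy)<.09)&(z>.05)&(z<.23)&(hx>-.03)
print(np.polyfit(z[m],hx[m],1), m.sum(), hx[m].max(), z[m].max())
E
python3 -m creep '[{"grip":-1,"tx":0,"ty":0.3,"tz":3,"spin":0},{"grip":-1,"tx":0,"ty":0,"tz":4,"spin":0},{"grip":-1,"tx":0,"ty":0,"tz":4,"spin":0},{"grip":-1,"tx":0,"ty":0,"tz":0,"spin":0},{"grip":-1,"tx":0,"ty":0,"tz":0,"spin":0}]'
python3 - <<'E'
from h import *
hpos()
E
```

```text
[ 0.35899278 -0.000513  ] 531 0.07609413134333587 0.20432051847892485
clock: 14.18
tool_pos: [0.5756, 0.1048, 0.2929]
eef_rot: [0.787, 0.617, -0.002, -0.0]
contact_force: [0.3, -0.6, 0.3]
opening: 0.007
finger_force: 0.0
TCP in housing mm [232.3  -0.7 292.9] force h [-0.5 -0.4  0.3] clock 14.1833
```

Cover at 1.915 rad, tip at hx ≈ 172 mm, z ≈ 320 mm. Pushing it inwards with the shut fingers.

```bash
python3 -m creep '[{"grip":-1,"tx":-2,"ty":0,"tz":0,"spin":0},{"grip":-1,"tx":-2,"ty":0,"tz":0,"spin":0},{"grip":-1,"tx":-1.5,"ty":0,"tz":0,"spin":0},{"grip":-1,"tx":-1.5,"ty":0,"tz":0,"spin":0},{"grip":-1,"tx":-1.5,"ty":0,"tz":0,"spin":0},{"grip":-1,"tx":-1.5,"ty":0,"tz":0,"spin":0}]';python3 - <<'E'
from h import *
hpos()
E
python3 -m creep '[{"grip":-1,"tx":-1.5,"ty":0,"tz":0,"spin":0},{"grip":-1,"tx":-1.5,"ty":0,"tz":0,"spin":0},{"grip":-1,"tx":-1.5,"ty":0,"tz":0,"spin":0},{"grip":-1,"tx":-1,"ty":0,"tz":0,"spin":0}]';python3 - <<'E'
from h import *
hpos()
E
```

```text
clock: 14.68
tool_pos: [0.5557, 0.0113, 0.2986]
eef_rot: [0.786, 0.618, 0.005, 0.001]
contact_force: [1.0, 3.1, 3.0]
opening: 0.0
finger_force: 1.5
TCP in housing mm [136.7  -3.9 298.6] force h [ 3.3 -0.3  3. ] clock 14.6833
clock: 15.02
tool_pos: [0.5418, -0.0441, 0.2972]
eef_rot: [0.787, 0.617, 0.003, 0.002]
contact_force: [1.3, 2.6, -1.3]
opening: 0.005
finger_force: 1.3
TCP in housing mm [ 79.6  -3.7 297.2] force h [ 2.9 -0.6 -1.3] clock 15.0167
```

```bash
python3 -m creep '[{"grip":-1,"tx":-1.8,"ty":-0.3,"tz":0.4,"spin":0},{"grip":-1,"tx":-2.15,"ty":0,"tz":0.9,"spin":0},{"grip":-1,"tx":-2.15,"ty":0,"tz":0.9,"spin":0},{"grip":-1,"tx":-1.85,"ty":0,"tz":1.45,"spin":0},{"grip":-1,"tx":-1.85,"ty":0,"tz":1.45,"spin":0},{"grip":-1,"tx":0,"ty":0,"tz":0,"spin":0}]';python3 - <<'E'
from h import *
hpos(); goto(C-.047*HX+[0,0,.209],-13.9)
E
```

```text
clock: 15.52
tool_pos: [0.5128, -0.1431, 0.2426]
eef_rot: [0.788, 0.615, -0.002, 0.001]
contact_force: [-1.1, -0.8, -0.1]
opening: 0.006
finger_force: 0.0
TCP in housing mm [-23.5   0.7 242.6] force h [-1.   0.9 -0.1] clock 15.5167
tool cm [-2.34  0.08  3.37] tool-z [-0.002 -0.003 -1.   ] y-yaw -14.1 q7 -0.53
spin -0.150944772807307
```

Run:
```python
from h import *
p,d=optics.snapshot("side"); cv2.imwrite("pics/s4.png",cv2.resize(p[60:300,130:450],(800,600))[:,:,::-1])
```

```text
(no output)
```

View pics/s4.png

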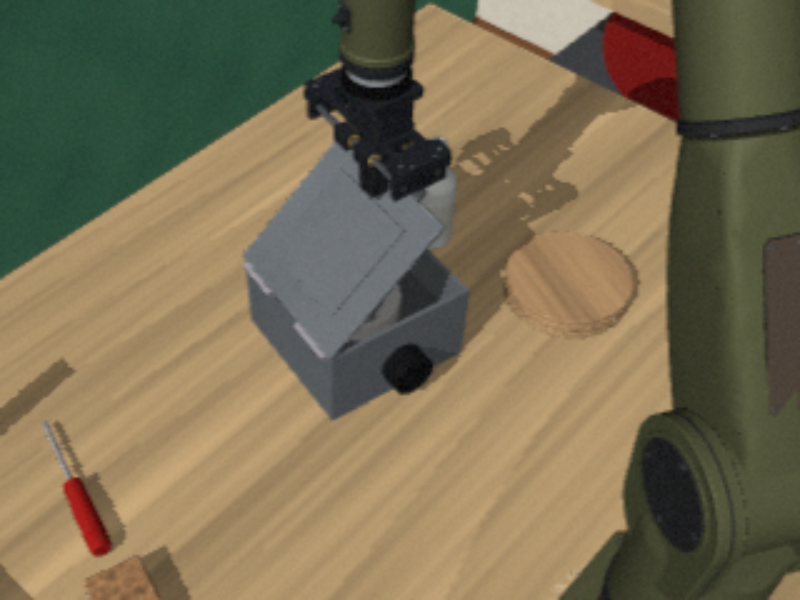

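The cover is tilted about 45° over the housing, with the fingers on its outer face near the free edge (about (400,200)). Continuing down.

```bash
python3 -m creep '[{"grip":-1,"tx":-1.2,"ty":0,"tz":1.7,"spin":0},{"grip":-1,"tx":-1.2,"ty":0,"tz":1.7,"spin":0},{"grip":-1,"tx":-0.9,"ty":0,"tz":2.1,"spin":0},{"grip":-1,"tx":-0.9,"ty":0,"tz":2.1,"spin":0},{"grip":-1,"tx":-0.4,"ty":0,"tz":1.5,"spin":0},{"grip":-1,"tx":-0.2,"ty":0,"tz":1.2,"spin":0},{"grip":-1,"tx":0,"ty":0,"tz":0,"spin":0}]';python3 - <<'E'
from h import *
hpos()
E
```

```text
clock: 16.15
tool_pos: [0.5033, -0.1842, 0.14]
eef_rot: [0.786, 0.618, -0.0, -0.0]
contact_force: [0.2, 0.2, 0.3]
opening: 0.004
finger_force: 0.0
TCP in housing mm [-65.7   0.  140. ] force h [ 0.3 -0.1  0.3] clock 16.15
```

```bash
python3 -m creep '[{"grip":-1,"tx":0,"ty":0,"tz":0.5,"spin":0},{"grip":-1,"tx":0,"ty":0,"tz":0.4,"spin":0},{"grip":-1,"tx":0,"ty":0,"tz":0.3,"spin":0},{"grip":-1,"tx":0,"ty":0,"tz":0,"spin":0},{"grip":-1,"tx":0,"ty":0,"tz":0,"spin":0}]';python3 - <<'E'
from h import *
hpos()
E
for i in 1 2 3; do python3 -m creep '[{"grip":-1,"tx":0,"ty":0,"tz":0.1,"spin":0},{"grip":-1,"tx":0,"ty":0,"tz":0,"spin":0}]'>/dev/null; python3 -c "
from h import *
hpos()"; done
```

```text
clock: 16.57
tool_pos: [0.5032, -0.1843, 0.1285]
eef_rot: [0.786, 0.618, 0.0, 0.0]
contact_force: [-0.2, 0.3, 1.1]
opening: 0.007
finger_force: 0.3
TCP in housing mm [-6.580e+01  1.000e-01  1.285e+02] force h [0.2 0.3 1.1] clock 16.5667
TCP in housing mm [-65.9   0.2 127.4] force h [1.4 0.3 1.2] clock 16.7333
TCP in housing mm [-66.    0.2 126.2] force h [ 0.7 -0.1  0.6] clock 16.9
TCP in housing mm [-66.1   0.2 125.5] force h [ 0.3 -0.3  4.5] clock 17.0667
```

```bash
for i in 1 2 3; do python3 -m creep '[{"grip":-1,"tx":0,"ty":0,"tz":0.1,"spin":0},{"grip":-1,"tx":0,"ty":0,"tz":0,"spin":0}]'>/dev/null; python3 -c "
from h import *
hpos()"; done
```

```text
TCP in housing mm [-66.1   0.2 125.4] force h [ 1.   2.8 13.4] clock 17.2333
TCP in housing mm [-66.1   0.2 125.3] force h [-0.9  4.8 21.4] clock 17.4
TCP in housing mm [-66.1   0.2 125.2] force h [ 0.7  7.1 29.3] clock 17.5667
```

Hard stop at z = 125 mm, with the force rising and no further motion: the cover is shut. Retreating upwards and checking.

```bash
python3 -m creep '[{"grip":-1,"tx":0,"ty":0,"tz":-0.5,"spin":0},{"grip":-1,"tx":0,"ty":0,"tz":-3,"spin":0},{"grip":-1,"tx":-3,"ty":0,"tz":-3,"spin":0},{"grip":-1,"tx":-3,"ty":0,"tz":-3,"spin":0},{"grip":-1,"tx":-3,"ty":0,"tz":-3,"spin":0},{"grip":-1,"tx":-3,"ty":0,"tz":-2,"spin":0},{"grip":-1,"tx":-3,"ty":0,"tz":-1,"spin":0},{"grip":-1,"tx":0,"ty":0,"tz":0,"spin":0}]' | head -2;python3 - <<'E'
from h import *
c=optics.get_calibration("wrist");p,d=optics.snapshot("wrist")
E=c["extrinsics"]
for hx,hy in((-80,0),(-80,60),(-80,-60),(-20,0),(-20,70),(40,0),(80,0)):
    q=E[:3]@np.append(C+hx/1e3*HX+hy/1e3*HY+[0,0,.125],1); u=int(round(c["fx"]*q[0]/q[2]+c["cx"])); v=int(round(c["fy"]*q[1]/q[2]+c["cy"]))
    if 0<=u<512 and 0<=v<384: print(hx,hy,world_d(c,u,v,d[v,u])[2].round(4))
s,_=optics.snapshot("side")
cv2.imwrite("pics/end.png",np.hstack([cv2.resize(s[60:300,130:450],(400,300)),cv2.resize(p,(400,300))])[:,:,::-1])
E
```

```text
clock: 18.23
tool_pos: [0.4654, -0.3375, 0.2771]
-80 0 0.125
-80 60 0.1248
-80 -60 0.1265
```

View pics/end.png

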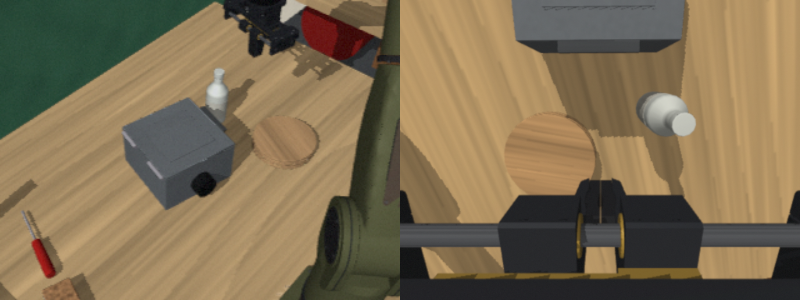

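The cover lies flat and shut (top at 125 mm), the arm is clear, and the discs, bottle, screwdriver and block are undisturbed.

```bash
python3 -c "
from plant import workorder
print(workorder.finish_job())"
```

```text
the job is handed in; nothing more can be done
None
```

The cartridge is locked in its detent (about 12.6 mm below its start height, turned to the stop), the cover is fully shut, the other items were left alone, and the job was handed in at about 18 s; the hand-in returned no verdict.

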